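Tap the work rest home against its hidden stop

TASK

At the polishing bench, pick up the small white-headed nylon mallet and lightly tap the aluminium work rest along its slide until it is fully home against the stop hidden under the dust guard. Take two or more separate short taps, drawing the mallet back off the rest between them so that the first leaves it still short of home, and move the rest with the mallet only, not with the gripper. Then lay the mallet down on the bench clear of the slide fixture, without letting it drop.

Things in the scene. Friction and masses are not known exactly. Their poses are not given: they have to be found in the camera images.
- mallet: Small 200 g mallet lying on the bench: wooden handle 20 mm wide, 18 mm high, mid-height 16 mm; white nylon barrel head, steel band, 32 mm diameter, 70 mm long, crosswise. Origin: on the bench under the handle's grip. x runs to the head, z up. Handle x = -77 to 88 mm; head centre x = 95, z = 16 mm; flat faces at y = +35 and -35 mm, both alike. Not the all-steel-headed hammer.
- fixture: Slide fixture, bolted down. Dark steel base 90 (x) by 300 (y) by 10 mm high; two rails along y, tops at 18 mm. Cream dust guard over its -y end (y = -150 to -30 mm), 48 mm high, black cap to 60 mm; the stop is hidden under it. Origin: centre of the base's underside, z up. The work rest slides along this y axis, towards -y (into the guard) to go home.
- work_rest: Aluminium block on the slide, 50 (x) by 45 (y) mm, 19 to 56 mm above the bench, two steel prongs up to 80 mm, a tongue towards the guard. Origin: centre of its flat strike face (looks to +y), 36 mm up; axes as the fixture's. Face at y = 90 to 120 mm of the fixture at first, 30 mm when home (block 15 mm from guard). Friction 2.5 N, no spring. Not the loose spare off the slide.

How it is judged:
On the way, in this order (a step that is already met when the one before it is completed fails the run):
1. the mallet is held in the gripper, lifted off the bench (height (world z) of mallet above 0.012 m and contact force between the fingers and mallet above 0.5 N), for 0.1 s.
2. a first tap has moved the rest at least 4 mm towards the stop and left it standing more than 10 mm short, with the mallet off it (distance of work_rest from where it was at the start of the episode above 0.004 m and y of work_rest in the frame of fixture above 0.04 m and contact force between mallet and fixture below 0.05 N and linear speed of work_rest below 0.01 m/s), for 0.15 s.
3. the mallet touches the rest again (contact force between mallet and work_rest above 0.5 N).
At the end, for the whole second after the job is handed in: The work rest is home, its strike face within 10 mm of where it meets the stop, and at rest; the mallet lies level on the bench (within about 12 degrees), released, still and not touching the fixture or the rest (y of work_rest in the frame of fixture below 0.04 m and linear speed of work_rest below 0.01 m/s and height (world z) of mallet below 0.03 m and angle between mallet's own x axis and vertical between 1.35 and 1.79 rad and contact force between mallet and fixture below 0.05 N and contact force between the fingers and mallet below 0.05 N and linear speed of mallet below 0.02 m/s).
It fails at once if the gripper or arm pushes the work rest (over 2 N) (contact force between any of the fingers, the arm and work_rest above 2 N).
It fails at once if the mallet strikes the rest hard (over 60 N) (contact force between mallet and work_rest above 60 N).
It fails at once if the mallet is let go more than 4 cm above the bench (contact force between the fingers and mallet below 0.01 N and height (world z) of mallet above 0.04 m).
It also fails if it takes over 56 s, if anything falls off the work surface, if the arm or the gripper's body presses on something with over 40 N, if the wrist force passes 120 N, or if a joint passes its speed limit or range.

ROBOT

A 6-joint arm with a two-finger parallel gripper is mounted at the origin on the work surface. World frame = base frame: x ahead of the robot, y to its left, z up, the work surface at z = 0. Lengths are in m, angles in rad, forces in N, time in s.
With the tool pointing down it reaches from about 0.25 to 0.725 m from the base axis. Payload 4 kg.
Tool frame: the origin (TCP) lies on the centre line of the jaws, within the pads' length; the fingertips stand 22 mm ahead of it and the grasp point (between the pads) lies 3 mm ahead of it (env.tcp_to_tips is the z of the fingertips in the tool frame, in m); z points along the fingers, y is the line along which they close (so a half turn about z gives the same grasp; the last joint's range is limited). The gripper opens to 85 mm and grips with 20 to 120 N. Pads are 22 mm wide; open, the fingers measure 114 mm over their backs; the gripper's body (76 mm by 85 mm) begins 54 mm behind the grasp point. The pads swing forward as they close: fully open they stand 13 mm farther back than shut.
Start: joints at [1.194, 0.241, 0.005, 1.335, 0, 1.571], TCP at [0.184, 0.465, 0.253] pointing down, gripper open.
Joint ranges: [-2.72, 2.72], [-1.05, 1.87], [-1.09, 1.28], [-1.99, 2.15], [-1.42, 1.44], [-3.14, 3.14]. Speed limits (rad/s): [2.79, 2.79, 3.14, 3.14, 3.14, 3.14].

INTERFACE

Orientations are given as a unit quaternion [w, x, y, z].
In Python, from plant import env gives the robot as it stands.
- The arm moves only by the shell command python3 -m creep 'ROWS' [OPENING]. ROWS is JSON, one flat list of numbers, 4 for each row, row after row: the shift along the tool's x, y, z in mm, then the turn about the tool's z in degrees. A call has exactly 5 rows; each row is the pose to reach, as a shift and turn from the pose commanded when the call began, along the tool's axes at that moment; what a row does not reach only later rows make up. A row lasts 1/8 s, in which the tool goes at most 62.5 mm and 10.7 degrees, less where a joint would pass 70% of its speed; a pose out of reach is approached as far as the arm can. A call with a gripper value outside its range is refused whole. OPENING is the finger opening in mm, from 0 to 85.4, set as the call begins (- or left out, the last holds). The fingers move at their own pace and stop on an object; the grip force is fixed at half the most. Time passes only in rows, so rows that repeat a pose let the fingers close, or fill a call up. It gives the time, the measured TCP pose, the force, the opening and the grip force at its end, in the units of the state.
- env.get_obs(): the state, without advancing time (a new reading comes with each control period).
- env.camera(name): name is "side" or "top"; returns the picture (480x640x3 uint8, red, green, blue); there is no depth.
- env.camera_params(name): a dict with "fov_y" (degrees; the focal length in pixels is half the picture's height over the tangent of half this angle, whatever the lens; pixels are square), "cx", "cy" (the principal point, pixels), "k1" (the pictures are not rectified: a ray, as slopes to the right and down, at radius r is drawn at 1 + k1 r^2 times it, then the intrinsics apply), "R" (3x3) and "t" (3): a world point X has camera coordinates R X + t. Camera axes: x right, y down, z forward; pixel columns grow to the right and rows downward; lengths in m; the calibration is good to about 2 mm. A picture is of the moment at which its call begins. camera_params takes no time and is no camera call.
- env.sign_off(): hands the job in; it is judged then, once.
Trained networks look in the newest picture that a camera, given by its name, has taken for a name from the list of things; names that differ only in an ending like _2 or _b are one class to them, and where a whole thing is asked for, a point or a joint stands for the part that bears it (a point fixed in the world has none). Each returns a list of dicts, best first, with "p" (0 to 1); they miss things now and then, are a little off and sometimes report something else, mostly with a low value. They report only what shows in the picture. A call takes as long as a camera call.
- env.spot_in(camera, target): "point" ([column, row] in pixels, amid what is visible of it).
- env.spot_point(camera, target): "point" ([column, row] in pixels: a listed point, or the origin of a listed thing).
The state is a dict: "t": time; "qpos": joint angles; "joint_vel": joint speeds; "tau": joint torques, N m; "ee_pos": TCP position; "orientation": TCP orientation; "contact_force": force on the tool from outside, world axes, zero at the start; "wrist_torque": the same for the moment, N m; "finger_gap": opening from 0.0 (shut) to 1.0 (fully open); "grip_force": force on a finger pad.
Only numpy, scipy, OpenCV 4.12 (cv2) and the standard library are available. Lean on these libraries where they do the work, as an engineer would, in place of code of your own. Each camera call takes 0.05 s, during which the arm holds its last target. There are 200 camera calls.

## Working session

There is one attempt and no reset: what is moved stays moved. The work goes in short steps, Python scripts to look and compute and a shell command to move; the robot and the scene stay as the last step left them, time stands still between calls to the robot, and variables do not carry over. Pictures are saved under pics/ and viewed, at most 10 in all, crops included, and the job is handed in when it is done.

```bash
ls; mkdir -p pics; cat > h.py <<'E'
import numpy as np, cv2
from plant import env
def ray(c,px):
    p=env.camera_params(c); f=240/np.tan(np.radians(p["fov_y"])/2)
    d=np.array([(px[0]-p["cx"])/f,(px[1]-p["cy"])/f]); u=d.copy()
    for _ in range(20): u=d/(1+p["k1"]*(u@u))
    R=np.array(p["R"]);t=np.array(p["t"])
    return -R.T@t, R.T@np.array([u[0],u[1],1])
def atz(c,px,z):
    o,d=ray(c,px); return o+d*(z-o[2])/d[2]
def tri(c1,p1,c2,p2):
    o1,d1=ray(c1,p1);o2,d2=ray(c2,p2)
    s=np.linalg.lstsq(np.c_[d1,-d2],o2-o1,rcond=None)[0]
    a,b=o1+s[0]*d1,o2+s[1]*d2
    return (a+b)/2,np.linalg.norm(a-b)
def proj(c,X):
    p=env.camera_params(c); f=240/np.tan(np.radians(p["fov_y"])/2)
    q=np.array(p["R"])@np.array(X)+np.array(p["t"]); u=q[:2]/q[2]; u=u*(1+p["k1"]*(u@u))
    return u*f+[p["cx"],p["cy"]]
E
python3 - <<'E'
from h import *
np.set_printoptions(precision=4,suppress=True)
for c in ("side","top"):
    im=env.camera(c); cv2.imwrite(f"pics/{c}1.png",im[:,:,::-1])
    p=env.camera_params(c); print(c,p["fov_y"],-np.array(p["R"]).T@np.array(p["t"]))
    for n in ("mallet","fixture","work_rest"):
        for f in (env.spot_in,env.spot_point):
            print(n,f.__name__,[(np.round(r["point"],1).tolist(),round(r["p"],2)) for r in f(c,n)][:3])
print(env.get_obs())
E
```

```text
pics
side 46.35189262969082 [ 0.2793 -0.6548  0.7057]
mallet call [([248.3, 187.4], 0.61)]
mallet call [([232.0, 191.4], 0.75)]
fixture call [([423.1, 378.2], 0.58)]
fixture call [([418.8, 363.0], 0.88)]
work_rest call [([414.6, 325.8], 0.68)]
work_rest call [([406.4, 297.6], 0.96)]
top 53.71440066604446 [0.3961 0.117  0.8304]
mallet call [([152.5, 286.5], 0.95), ([493.1, 208.9], 0.17)]
mallet call [([149.3, 316.4], 0.79)]
fixture call [([493.5, 208.2], 0.6)]
fixture call [([480.2, 209.6], 0.63)]
work_rest call [([458.7, 201.7], 0.67)]
work_rest call [([425.0, 192.7], 0.55)]
{'t': 0.7, 'qpos': array([ 1.194 ,  0.2406,  0.005 ,  1.3352, -0.    ,  1.5708]), 'joint_vel': array([-0.0006,  0.0003,  0.0007,  0.0005, -0.0004, -0.0012]), 'tau': array([  0.0003, -37.2079,  25.2641,   0.001 ,   0.0002,  -0.    ]), 'ee_pos': array([0.184 , 0.4649, 0.2533]), 'orientation': array([0.    , 0.1873, 0.9823, 0.    ]), 'contact_force': array([-0.1202, -0.3083,  0.8036]), 'wrist_torque': array([-0.013 , -0.0432,  0.0187]), 'grip_force': 0.0, 'finger_gap': 0.9959438735776819}
```

View pics/top1.png

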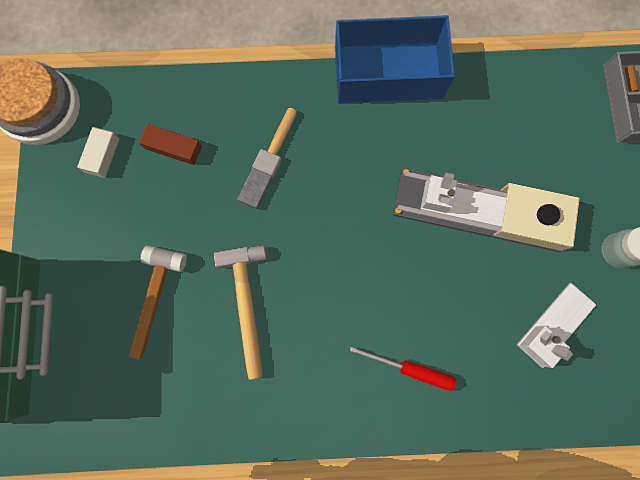

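View pics/side1.png

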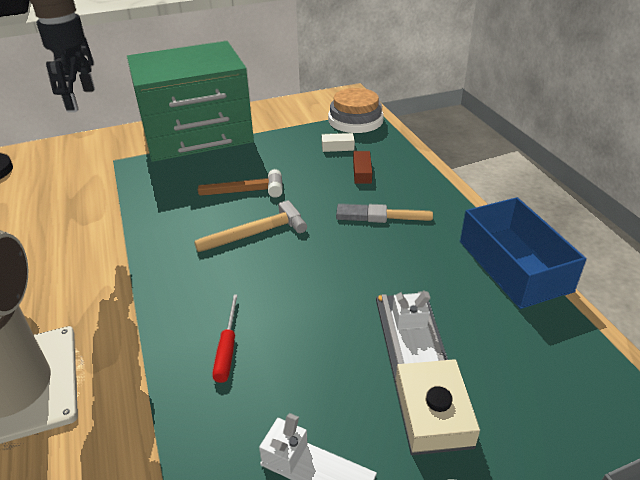

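The top view shows the mallet on the left, with its handle end at (135,358) and white head at about (163,259). The fixture is upper right, with the strike face at about (425,192) and the guard at (540,217). The side view matches: head at (275,183), rest at (410,310). The spare rest at lower right and the two hammers are decoys.

```bash
python3 - <<'E'
from h import *
np.set_printoptions(precision=4,suppress=True)
print("head tri",tri("top",(163.5,258.5),"side",(275,183)))
print("butt tri",tri("top",(135,358),"side",(199,190)))
e1,e2=atz("top",(142,255),.016),atz("top",(185.5,262.5),.016)
b=atz("top",(135,358),.02); n=atz("top",(161,267),.02)
print("ends",e1,e2,"mid",(e1+e2)/2,"butt",b,n)
d=n-b; print("mallet x dir deg",np.degrees(np.arctan2(d[1],d[0])), "from ends",np.degrees(np.arctan2(*(e1-e2)[1::-1]))-90)
print("guard tops z=.048",[atz("top",p,.048) for p in [(509,184),(579,196),(572,250),(495,230)]])
print("rails ends",[atz("top",p,.018) for p in [(405,171),(398,211)]])
print("face spot tri",tri("top",(425,192.7),"side",(406.4,297.6)))
print("knob tri",tri("top",(548,214),"side",(439,398)))
a=cv2.imread("pics/top1.png")[140:270,380:600]; b=cv2.imread("pics/top1.png")[230:370,110:210]
c=cv2.imread("pics/side1.png")[270:380,350:480]
W=np.zeros((600,800,3),np.uint8)
A=cv2.resize(a,None,fx=2.4,fy=2.4); W[:A.shape[0],:A.shape[1]]=A
B=cv2.resize(b,None,fx=2,fy=2); W[:280,540:740]=B
C=cv2.resize(c,None,fx=2.4,fy=2.4); W[320:320+C.shape[0],:C.shape[1]]=C
cv2.imwrite("pics/crop1.png",W)
E
```

```text
head tri (array([0.5402, 0.3781, 0.0145]), np.float64(0.0014739421933720122))
butt tri (array([0.3749, 0.424 , 0.0085]), np.float64(0.0027617632851097344))
ends [0.5471 0.415  0.016 ] [0.5304 0.3396 0.016 ] mid [0.5387 0.3773 0.016 ] butt [0.3738 0.4199 0.02  ] [0.5238 0.3804 0.02  ]
mallet x dir deg -14.750250076029968 from ends -12.479131458806279
guard tops z=.048 [array([ 0.6363, -0.2241,  0.048 ]), array([ 0.6093, -0.3401,  0.048 ]), array([ 0.5167, -0.314 ,  0.048 ]), array([ 0.5567, -0.1905,  0.048 ])]
rails ends [array([ 0.6786, -0.0539,  0.018 ]), array([ 0.605 , -0.0355,  0.018 ])]
face spot tri (array([ 0.6307, -0.0802,  0.0442]), np.float64(0.0040078959636464006))
knob tri (array([ 0.5791, -0.2797,  0.0553]), np.float64(0.001221407407354591))
```

View pics/crop1.png

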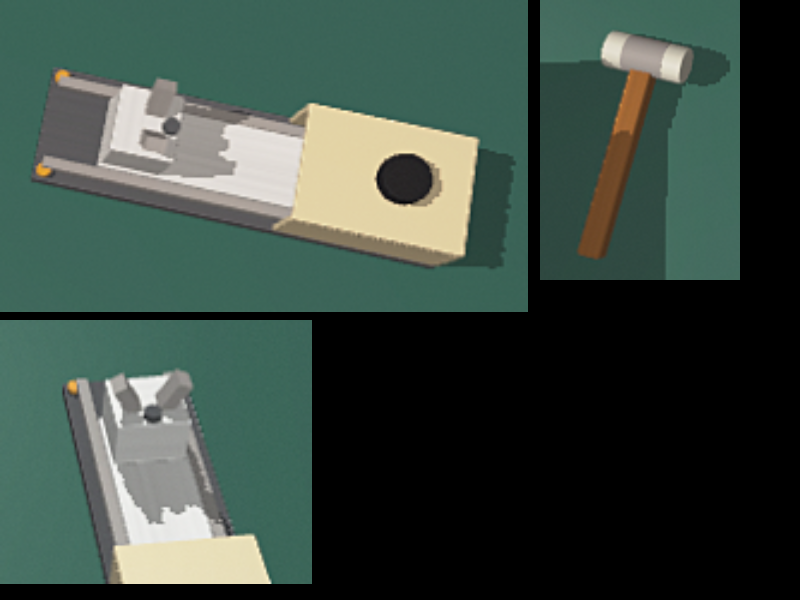

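The crops show sharp guard corners and end caps, the rest's top-face edge from crop (122,86) to (105,150), and the mallet's outline. I'll fit the fixture pose from these corners.

```bash
python3 - <<'E'
from h import *
from scipy.optimize import least_squares
np.set_printoptions(precision=4,suppress=True)
cp=lambda x,y:(380+x/2.4,140+y/2.4)
P=[((45,150,.010),cp(52,70)),((-45,150,.010),cp(33,180)),
   ((45,-30,.048),cp(312,104)),((45,-150,.048),cp(478,140)),((-45,-150,.048),cp(466,254)),((-45,-30,.048),cp(294,219))]
def W(v,x,y,z):
    c,s=np.cos(v[2]),np.sin(v[2]); return np.array([v[0]+(c*x-s*y)/1e3,v[1]+(s*x+c*y)/1e3,z])
f=lambda v:np.concatenate([proj("top",W(v,*a))-b for a,b in P])
r=least_squares(f,[.6,-.19,-.2],loss="soft_l1"); v=r.x
print("fixture",v,np.degrees(v[2]),"\nres",f(v).reshape(-1,2))
for q in [cp(122,86),cp(105,150)]:
    d=(atz("top",q,.056)[:2]-v[:2])*1e3; c,s=np.cos(v[2]),np.sin(v[2]); print("rest edge in fixture",c*d[0]+s*d[1],-s*d[0]+c*d[1])
print("mallet spot", [atz("top",(149.3,316.4),.0)])
E
```

```text
fixture [ 0.6037 -0.1848 -0.261 ] -14.955415139830102 
res [[ 0.8505 -0.428 ]
 [-0.2733  0.6162]
 [-0.5058 -1.1201]
 [ 0.6249 -1.8978]
 [-0.1715  1.2397]
 [-0.2747  0.8584]]
rest edge in fixture 24.581368103347806 105.33118953827444
rest edge in fixture -24.66605081027326 109.09436864369262
mallet spot [array([0.4418, 0.4052, 0.    ])]
```

```bash
python3 -m creep '[-45,6,20,0, -100,14,45,0, -155,22,75,-2, -210,30,105,-5, -250,35,130,-7]' 85; python3 -m creep '[-18,2,20,0, -18,2,20,0, -18,2,20,0, -18,2,20,0, -18,2,20,0]'; python3 -c "
from h import *
o=env.get_obs(); print(o['t'],o['ee_pos'],o['orientation'],o['contact_force'])"
```

```text
t: 1.32
ee_pos: [0.4314, 0.4046, 0.1221]
orientation: [0.0, 0.127, 0.992, -0.0]
contact_force: [-0.7, 0.8, 0.3]
finger_gap: 0.996
grip_force: 0.0
t: 1.95
ee_pos: [0.4469, 0.4037, 0.1045]
orientation: [0.001, 0.126, 0.992, 0.001]
contact_force: [-0.3, 0.3, 1.2]
finger_gap: 0.997
grip_force: 0.0
1.95 [0.44685834 0.40372637 0.10451307] [5.71745607e-04 1.26298289e-01 9.91991877e-01 7.28546435e-04] [-0.3224726   0.27437447  1.16834785]
```

```bash
python3 -m creep '[0,-2,20,0, 0,-2,45,0, 0,-2,65,0, 0,-2,79,0, 0,-2,79,0]'; python3 -m creep '[0,0,0,0, 0,0,0,0, 0,0,0,0, 0,0,0,0, 0,0,0,0]' 5; python3 -m creep '[0,0,0,0, 0,0,0,0, 0,0,0,0, 0,0,0,0, 0,0,0,0]'
```

```text
t: 2.58
ee_pos: [0.4459, 0.4006, 0.0235]
orientation: [-0.001, 0.127, 0.992, -0.001]
contact_force: [0.2, -0.0, -1.1]
finger_gap: 0.995
grip_force: 0.0
t: 3.2
ee_pos: [0.4471, 0.4014, 0.0251]
orientation: [0.0, 0.127, 0.992, 0.001]
contact_force: [-0.2, 0.1, 3.9]
finger_gap: 0.215
grip_force: 59.4
t: 3.82
ee_pos: [0.4471, 0.4014, 0.0251]
orientation: [0.0, 0.127, 0.992, 0.001]
contact_force: [-0.9, -0.8, 6.2]
finger_gap: 0.219
grip_force: 59.6
```

```bash
python3 -m creep '[0,0,-10,0, 0,0,-30,0, 0,0,-60,0, 0,0,-85,0, 0,0,-85,0]'; python3 -m creep '[-15,-25,0,0, -40,-70,0,0, -65,-115,0,0, -90,-160,0,0, -115,-205,0,0]'; python3 -m creep '[-25,-40,0,0, -50,-85,0,0, -75,-125,0,0, -90,-150,0,0, -90,-150,0,0]'
python3 - <<'E'
from h import *
for c in ("top","side"):
    cv2.imwrite(f"pics/{c}2.png",env.camera(c)[:,:,::-1])
    print(c,[(np.round(r["point"],1).tolist(),round(r["p"],2)) for r in env.spot_in(c,"mallet")])
W=np.hstack([cv2.imread("pics/top2.png")[60:400,240:640],cv2.imread("pics/side2.png")[140:480,200:600]])
cv2.imwrite("pics/c2.png",W); o=env.get_obs();print(o["ee_pos"],o["orientation"])
E
```

```text
t: 4.45
ee_pos: [0.4478, 0.4018, 0.1112]
orientation: [0.001, 0.127, 0.992, 0.001]
contact_force: [0.5, 0.4, -1.1]
finger_gap: 0.221
grip_force: 58.8
t: 5.08
ee_pos: [0.5053, 0.1715, 0.1075]
orientation: [-0.001, 0.127, 0.992, -0.001]
contact_force: [1.7, 0.7, -2.1]
finger_gap: 0.213
grip_force: 58.9
t: 5.7
ee_pos: [0.5549, 0.0034, 0.1074]
orientation: [-0.002, 0.129, 0.992, -0.0]
contact_force: [0.1, 0.3, -1.5]
finger_gap: 0.217
grip_force: 59.0
top [([379.4, 249.8], 0.61)]
side [([375.9, 251.8], 0.61)]
[0.55476274 0.00657173 0.10839693] [-1.05879020e-03  1.26438048e-01  9.91973941e-01 -4.36578106e-06]
```

View pics/c2.png

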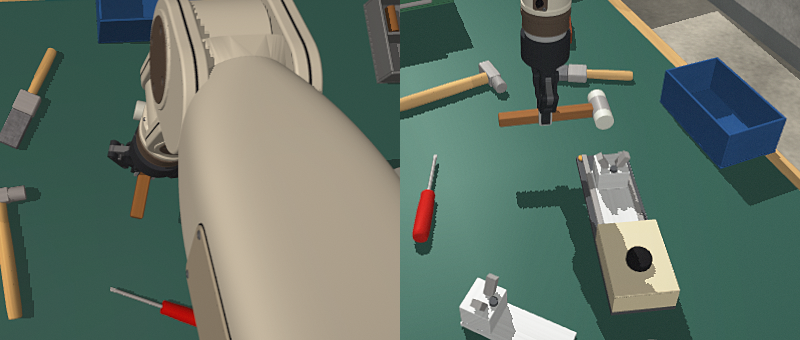

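The mallet hangs level in the grip. In the side view its head is at about (401,249), on the +y side of the rest. I'll check head position against the fixture model.

```bash
python3 - <<'E'
from h import *
np.set_printoptions(precision=4,suppress=True)
v=[.6037,-.1848,-.261]; c,s=np.cos(v[2]),np.sin(v[2])
F=lambda X:np.array([c*(X[0]-v[0])+s*(X[1]-v[1]),-s*(X[0]-v[0])+c*(X[1]-v[1])])*1e3
W=lambda x,y,z:(v[0]+(c*x-s*y)/1e3,v[1]+(s*x+c*y)/1e3,z)
h=atz("side",(401,249),.099); print("head side",h,F(h)," expected",F((.6467,-.0172)))
print("tcp",F((.5548,.0066)))
for n,X in dict(facetopL=(-25,107,.056),facetopR=(25,107,.056),guardL=(-45,-30,.048),guardR=(45,-30,.048),baseL=(-45,150,.01)).items(): print(n,proj("side",W(*X)), proj("side",W(*X))+[-200+400,-140])
E
```

```text
head side [ 0.648  -0.0212  0.099 ] [  0.5864 169.5423]  expected [ -1.705  173.0198]
tcp [-96.634  172.2993]
facetopL [391.5518 294.5389] [591.5518 154.5389]
facetopR [421.4146 292.0924] [621.4146 152.0924]
guardL [395.6174 365.1413] [595.6174 225.1413]
guardR [455.6432 359.5289] [655.6432 219.5289]
baseL [373.9135 297.0586] [573.9135 157.0586]
```

```bash
python3 -m creep '[0,0,15,0, 0,0,35,0, 0,0,52,0, 0,0,59,0, 0,0,59,0]'; python3 -m creep '[0,-8,0,0, -0,-18,0,0, 0,-28,0,0, 0,-38,0,0, 0,-46,0,0]';  python3 -m creep '[0,-5,0,0, 0,-5,0,0, 0,15,0,0, 0,20,0,0, 0,20,0,0]'
python3 - <<'E'
from h import *
for c in ("side",):
    cv2.imwrite(f"pics/{c}3.png",env.camera(c)[:,:,::-1])
    for n in ("work_rest","mallet"): print(n,[(np.round(r["point"],1).tolist(),round(r["p"],2)) for r in env.spot_point(c,n)])
cv2.imwrite("pics/c3.png",cv2.resize(cv2.imread("pics/side3.png")[200:420,300:540],None,fx=2.5,fy=2.5)); o=env.get_obs();print(o["ee_pos"],o["orientation"])
E
```

```text
t: 6.52
ee_pos: [0.555, 0.0062, 0.0494]
orientation: [-0.001, 0.127, 0.992, -0.0]
contact_force: [0.5, -0.7, -1.4]
finger_gap: 0.219
grip_force: 59.0
t: 7.15
ee_pos: [0.5441, -0.0391, 0.0506]
orientation: [0.0, 0.127, 0.992, 0.001]
contact_force: [-0.7, 3.4, -0.5]
finger_gap: 0.214
grip_force: 59.2
t: 7.78
ee_pos: [0.5493, -0.0185, 0.0501]
orientation: [-0.0, 0.126, 0.992, -0.0]
contact_force: [0.2, -0.5, -1.9]
finger_gap: 0.219
grip_force: 59.1
work_rest [([410.3, 310.9], 0.76), ([342.4, 292.1], 0.28)]
mallet [([344.1, 293.9], 0.97)]
[ 0.54900382 -0.01937774  0.05018298] [-1.68577525e-04  1.26865918e-01  9.91919844e-01 -1.84316887e-04]
```

View pics/c3.png

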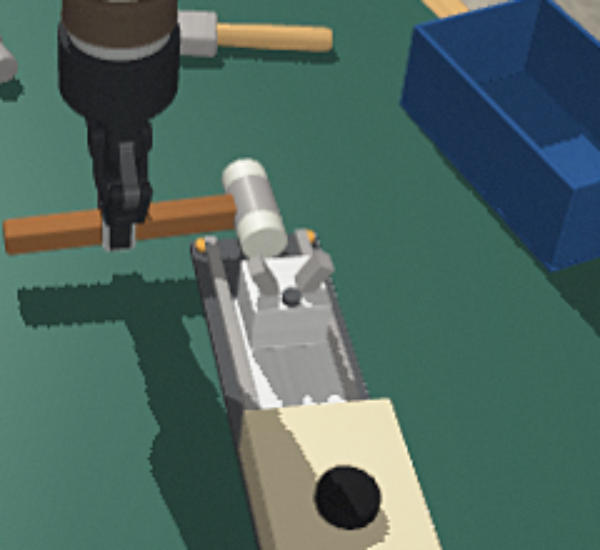

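The first tap moved the rest about 22 mm: its point went from (406,298) to (410,311). The mallet head now stands clear behind it. Second tap:

```bash
python3 -m creep '[0,-12,0,0, 0,-22,0,0, 0,-32,0,0, 0,-42,0,0, 0,-50,0,0]';  python3 -m creep '[0,0,0,0, 0,12,0,0, 0,20,0,0, 0,20,0,0, 0,20,0,0]'; python3 -m creep '[0,-9,0,0, 0,-19,0,0, 0,-28,0,0, 0,-37,0,0, 0,-44,0,0]'
python3 - <<'E'
from h import *
cv2.imwrite("pics/side4.png",env.camera("side")[:,:,::-1])
for n in ("work_rest","mallet"): print(n,[(np.round(r["point"],1).tolist(),round(r["p"],2)) for r in env.spot_point("side",n)])
o=env.get_obs();print(o["t"],o["ee_pos"],o["contact_force"])
E
```

```text
t: 8.55
ee_pos: [0.536, -0.0682, 0.0502]
orientation: [-0.0, 0.127, 0.992, 0.0]
contact_force: [-1.4, 3.1, -0.6]
finger_gap: 0.217
grip_force: 59.2
t: 9.18
ee_pos: [0.5416, -0.0481, 0.0503]
orientation: [-0.0, 0.127, 0.992, -0.0]
contact_force: [-0.7, -0.4, -1.6]
finger_gap: 0.217
grip_force: 59.1
t: 9.8
ee_pos: [0.53, -0.0914, 0.0502]
orientation: [-0.0, 0.127, 0.992, 0.0]
contact_force: [-1.3, 3.5, -1.2]
finger_gap: 0.216
grip_force: 59.2
work_rest [([416.1, 333.1], 0.64)]
mallet [([351.9, 328.6], 0.86)]
9.95 [ 0.53044557 -0.09204476  0.05032306] [ 0.52588949  0.8600783  -1.68386175]
```

```bash
python3 -m creep '[0,-1,0,0, 0,-2,0,0, 0,-3,0,0, 0,-4,0,0, 0,-4,0,0]'
```

```text
t: 10.58
ee_pos: [0.5298, -0.0948, 0.0504]
orientation: [0.0, 0.127, 0.992, 0.0]
contact_force: [1.2, 2.8, -1.3]
finger_gap: 0.22
grip_force: 59.2
```

```bash
python3 -m creep '[0,-0.5,0,0, 0,-1,0,0, 0,-1.5,0,0, 0,-2,0,0, 0,-2,0,0]'
```

```text
t: 11.2
ee_pos: [0.5292, -0.0966, 0.0504]
orientation: [0.0, 0.127, 0.992, 0.0]
contact_force: [1.6, 4.7, -1.7]
finger_gap: 0.216
grip_force: 59.3
```

```bash
python3 -m creep '[0,-0.5,0,0, 0,-1,0,0, 0,-1.5,0,0, 0,-2,0,0, 0,-2,0,0]'
```

```text
t: 11.82
ee_pos: [0.5288, -0.0972, 0.0504]
orientation: [0.0, 0.126, 0.992, 0.002]
contact_force: [2.7, 7.0, -0.6]
finger_gap: 0.221
grip_force: 59.7
```

```bash
python3 - <<'E'
from h import *
cv2.imwrite("pics/side5.png",env.camera("side")[:,:,::-1])
for n in ("work_rest",): print(n,[(np.round(r["point"],1).tolist(),round(r["p"],2)) for r in env.spot_point("side",n)])
v=[.6037,-.1848,-.261]; c,s=np.cos(v[2]),np.sin(v[2])
o=env.get_obs();X=o["ee_pos"];print(o["contact_force"],"tcp fixture",1e3*(c*(X[0]-v[0])+s*(X[1]-v[1])),1e3*(-s*(X[0]-v[0])+c*(X[1]-v[1])))
W=lambda x,y,z:(v[0]+(c*x-s*y)/1e3,v[1]+(s*x+c*y)/1e3,z)
for y in (30,35,40): print(y,"back top edge proj",proj("side",W(0,y-45,.056)))
cv2.imwrite("pics/c5.png",cv2.resize(cv2.imread("pics/side5.png")[260:420,330:500],None,fx=3.5,fy=3.5))
E
```

```text
work_rest [([417.9, 334.8], 0.87)]
[ 2.64479084  8.11931003 -1.96505689] tcp fixture -94.97351330464728 65.33153077164965
30 back top edge proj [423.95261677 350.88080217]
35 back top edge proj [423.16455491 348.27192427]
40 back top edge proj [422.3833589  345.68638597]
```

View pics/c5.png

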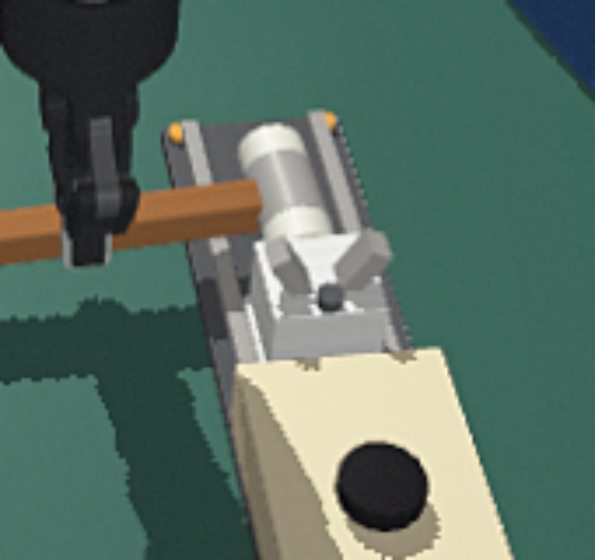

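The rest is home: its block's guard side is about 15 mm from the guard, the face computes to y≈30 mm, and the force is rising against the stop. Now draw back, lift, and carry the mallet to the free bench area near (0.48, 0.11).

```bash
python3 -m creep '[0,8,0,0, 0,20,0,0, 0,30,0,0, 0,30,-15,0, 0,30,-40,0]'; python3 -m creep '[10,15,-5,0, 30,50,-10,0, 55,90,-10,0, 80,130,-10,0, 99,158,-10,0]'; python3 -m creep '[0,0,0,0, 0,0,20,0, 0,0,40,0, 0,0,55,0, 0,0,60,0]'
```

```text
t: 12.55
ee_pos: [0.5353, -0.0697, 0.0906]
orientation: [-0.001, 0.127, 0.992, -0.0]
contact_force: [0.1, 0.4, -1.9]
finger_gap: 0.219
grip_force: 59.2
t: 13.18
ee_pos: [0.4783, 0.1104, 0.1002]
orientation: [-0.0, 0.126, 0.992, 0.0]
contact_force: [0.7, -0.0, -1.7]
finger_gap: 0.22
grip_force: 59.3
t: 13.8
ee_pos: [0.4792, 0.1076, 0.0393]
orientation: [-0.001, 0.127, 0.992, -0.0]
contact_force: [0.1, 0.2, -1.7]
finger_gap: 0.216
grip_force: 59.3
```

Bench contact corresponds to TCP z ≈ 0.025, so descend gently.

```bash
python3 -m creep '[0,0,4,0, 0,0,8,0, 0,0,11,0, 0,0,13,0, 0,0,14,0]'; python3 -m creep '[0,0,0.2,0, 0,0,0.5,0, 0,0,0.5,0, 0,0,0.5,0, 0,0,0.5,0]'
```

```text
t: 14.42
ee_pos: [0.4801, 0.1081, 0.0263]
orientation: [0.0, 0.127, 0.992, 0.0]
contact_force: [-0.2, -0.5, -2.4]
finger_gap: 0.22
grip_force: 59.3
t: 15.05
ee_pos: [0.4801, 0.1081, 0.0258]
orientation: [0.0, 0.127, 0.992, 0.0]
contact_force: [-0.2, -1.0, -1.6]
finger_gap: 0.221
grip_force: 59.3
```

```bash
python3 -m creep '[0,0,0.4,0, 0,0,0.8,0, 0,0,1,0, 0,0,1,0, 0,0,1,0]'
```

```text
t: 15.68
ee_pos: [0.4801, 0.1081, 0.0251]
orientation: [0.0, 0.127, 0.992, 0.0]
contact_force: [-1.8, -0.6, 3.3]
finger_gap: 0.219
grip_force: 60.0
```

Contact with the bench (force went from −1.6 to +3.3 N). Release, then rise and move aside so the top camera can see.

```bash
python3 -m creep '[0,0,0,0, 0,0,0,0, 0,0,0,0, 0,0,0,0, 0,0,0,0]' 60; python3 -m creep '[0,0,-10,0, 0,0,-35,0, 0,0,-70,0, 0,0,-110,0, 0,0,-150,0]'; python3 -m creep '[10,40,-10,0, 20,90,-10,0, 30,140,-10,0, 40,190,-10,0, 50,240,-10,0]'; python3 -m creep '[0,0,0,0, 0,0,0,0, 0,0,0,0, 0,0,0,0, 0,0,0,0]'
python3 - <<'E'
from h import *
for c in ("top","side"): cv2.imwrite(f"pics/{c}6.png",env.camera(c)[:,:,::-1])
W=np.hstack([cv2.imread("pics/top6.png")[60:400,240:640],cv2.imread("pics/side6.png")[140:480,160:560]])
cv2.imwrite("pics/c6.png",W)
E
```

```text
t: 16.3
ee_pos: [0.4801, 0.1081, 0.0248]
orientation: [0.0, 0.127, 0.992, 0.0]
contact_force: [-0.4, 0.0, -0.2]
finger_gap: 0.697
grip_force: 0.0
t: 16.92
ee_pos: [0.4799, 0.1081, 0.1768]
orientation: [0.0, 0.127, 0.992, 0.0]
contact_force: [0.3, -0.2, 0.5]
finger_gap: 0.7
grip_force: 0.0
t: 17.55
ee_pos: [0.4921, 0.3546, 0.1857]
orientation: [0.0, 0.127, 0.992, 0.0]
contact_force: [1.1, 0.1, -0.1]
finger_gap: 0.704
grip_force: 0.0
t: 18.18
ee_pos: [0.4923, 0.3522, 0.1851]
orientation: [0.0, 0.128, 0.992, 0.0]
contact_force: [0.6, -0.3, 0.3]
finger_gap: 0.706
grip_force: 0.0
```

View pics/c6.png

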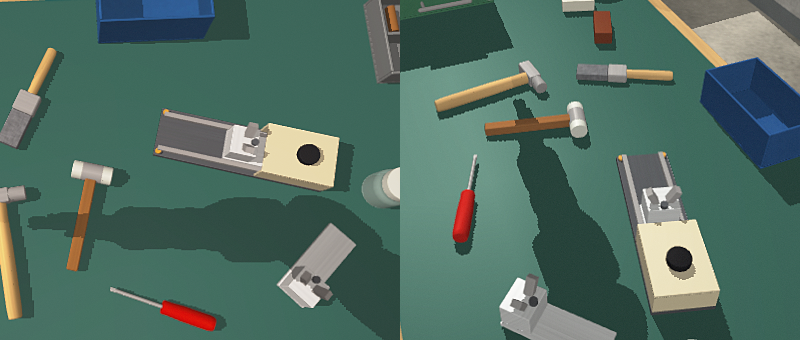

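The mallet lies flat and clear of the fixture, with its head at about (332,233) in the full top picture. The rest's strike-face edge runs from about (469,183) to (463,217), close to the guard. One numeric check of that edge, then hand in.

```bash
python3 - <<'E'
from h import *
v=[.6037,-.1848,-.261]; c,s=np.cos(v[2]),np.sin(v[2])
m=[]
for q in [(469,183),(463,217)]:
    d=(atz("top",q,.056)[:2]-v[:2])*1e3; m.append(-s*d[0]+c*d[1])
print("face y",m)
if np.mean(m)<37: print(env.sign_off())
E
```

```text
face y [np.float64(39.74666022574831), np.float64(40.49235354897227)]
```

The rough pixel read gives 40 mm, against 30 mm from the tool position, so I'll zoom in to settle it.

```bash
python3 - <<'E'
from h import *
v=[.6037,-.1848,-.261]; c,s=np.cos(v[2]),np.sin(v[2])
W=lambda x,y,z:(v[0]+(c*x-s*y)/1e3,v[1]+(s*x+c*y)/1e3,z)
A=cv2.resize(cv2.imread("pics/top6.png")[160:260,440:540],None,fx=4,fy=4,interpolation=cv2.INTER_CUBIC)
B=cv2.resize(cv2.imread("pics/side6.png")[290:390,360:460],None,fx=4,fy=4,interpolation=cv2.INTER_CUBIC)
for im,cam,o in ((A,"top",(440,160)),(B,"side",(360,290))):
    for y,col in ((30,(0,0,255)),(40,(255,0,0))):
        p=[tuple(int(t) for t in (proj(cam,W(x,yy,.056))-o+.5)*4) for x,yy in ((-25,y),(25,y),(25,y-45),(-25,y-45))]
        cv2.polylines(im,[np.array(p)],True,col,1)
    p=[tuple(int(t) for t in (proj(cam,W(x,-30,.048))-o+.5)*4) for x in (-45,45)]
    cv2.polylines(im,[np.array(p)],False,(0,255,255),1)
cv2.imwrite("pics/c7.png",np.hstack([A,B]))
E
```

```text
(no output)
```

View pics/c7.png

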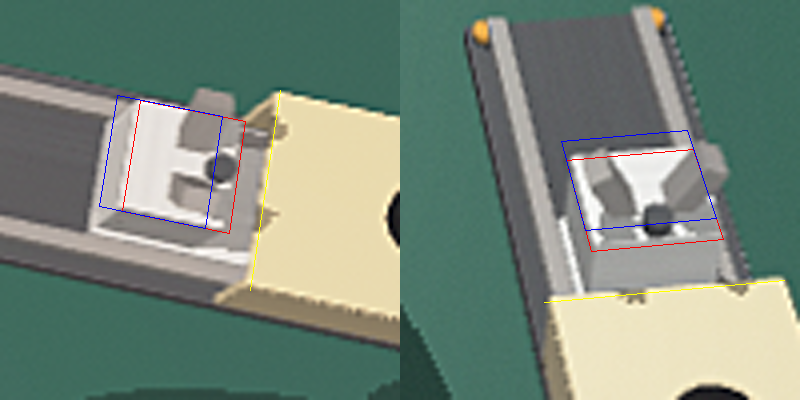

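The zoom shows the top-face edges follow the red y=30 mm outline in both views. My earlier pixels had hit the bottom edge of the visible strike face. So the rest is home at about 31 mm, and I'm handing in.

```bash
python3 -c "
from plant import env
print(env.sign_off())"
```

```text
the job is handed in; nothing more can be done
None
```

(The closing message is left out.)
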